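Tap the stuck mixing balls out of the drained bottle

ROBOT

A 6-joint arm with a two-finger parallel gripper is mounted at the origin on the work surface. World frame = base frame: x ahead of the robot, y to its left, z up, the work surface at z = 0. Lengths are in mm, angles in rad, forces in N, time in s.
With the tool pointing down it reaches from about 400 to 925 mm from the base axis. Payload 12.5 kg.
Tool frame: the origin (TCP) lies midway between the tips of the shut fingers; the grasp point (between the pads) lies 19 mm behind it (env.pinch_z is the distance from the TCP to the grasp point, in mm); z points along the fingers, y is the line along which they close (so a half turn about z gives the same grasp; the last joint's range is limited). The gripper opens to 95 mm and grips with 3 to 60 N. Pads are 20 mm wide; open, the fingers measure 119 mm over their backs; the gripper's body (75 mm by 180 mm) begins 59 mm behind the grasp point.
Start: joints at [-0.106, 0.491, 1.559, -0, 1.092, -0.106], TCP at [625.017, 0.021, 214.661] pointing down, gripper open.
Joint ranges: [-3.1, 3.1], [-0.84, 2.19], [0.05, 2.79], [-1.13, 4.28], [0.06, 2.93], [-2.69, 2.69]. Speed limits (rad/s): [2.22, 2.22, 2.79, 3.14, 3.14, 3.14].

INTERFACE

Orientations are given as [roll, pitch, yaw] about the fixed x, y, z axes, in that order (R = Rz(yaw) Ry(pitch) Rx(roll)).
In Python, from cell import readout, eyes, job_done, env gives the robot as it stands.
- The arm moves only by the shell command python3 -m jog 'ROWS'. ROWS is a JSON object of lists of equal length, an entry for each row: "dp": the shift along the tool's x, y, z in mm, a list of three; "twist": the turn about the tool's z in degrees; "claw": the closure, from -1 (fully open) to 1 (shut). A call has 1 to 8 rows; each row is the pose to reach, as a shift and turn from the pose commanded when the call began, along the tool's axes at that moment; what a row does not reach only later rows make up. A row lasts 1/12 s, in which the tool goes at most 41.7 mm and 7.16 degrees, less where a joint would pass 70% of its speed; a pose out of reach is approached as far as the arm can. A call with a gripper value outside its range is refused whole. The fingers move at their own pace and stop on an object; the grip force is fixed at half the most. Time passes only in rows, so rows that repeat a pose let the fingers close. It gives the time, the measured TCP pose, the force and the opening at its end, in the units of the state.
- readout.state(): the state, without advancing time (a new reading comes with each control period).
- eyes.read_camera(name): name is "scene" or "side" or "wrist"; returns the picture (400x640x3 uint8, red, green, blue); there is no depth.
- eyes.camera_model(name): a dict with "intrinsics" (3x3 intrinsics, pixels), "R" (3x3) and "t" (3): a world point X has camera coordinates R X + t. Camera axes: x right, y down, z forward; pixel columns grow to the right and rows downward; lengths in mm; the calibration is good to about 2 mm. The wrist camera is an equidistant fisheye: a pixel r from the principal point sees the ray r / f radians off the axis. A picture is of the moment at which its call begins: read the wrist's pose just before it. camera_model takes no time and is no camera call; for the wrist camera it gives the pose at the moment of the call.
- job_done(): hands the job in, once; it reports no verdict.
The state is a dict: "t": time; "joints": joint angles; "qvel": joint speeds; "tau": joint torques, N m; "eef_pos": TCP position; "tcp_rot": TCP orientation; "ft_force": force on the tool from outside, world axes, zero at the start; "moment": the same for the moment, N m; "opening": opening from 0.0 (shut) to 1.0 (fully open).
Only numpy, scipy, OpenCV 4.12 (cv2) and the standard library are available. Lean on these libraries where they do the work, as an engineer would, in place of code of your own. Each camera call takes 0.05 s, during which the arm holds its last target. There are 200 camera calls.

TASK

Two drained hardener bottles lie tilted mouth-down in rocking stands; in the neck of one of them two orange mixing balls are stuck. Give that bottle short, brisk but light taps from above on its side, just behind the shoulder, until both balls have dropped into the white tray under its mouth, then take the hand away. Do not touch the balls, and leave the other bottle and its stand alone.

Things in the scene. Friction and masses are not known exactly. Their poses are not given: they have to be found in the camera images.
- jam_stand: Fixed drain stand with the jammed bottle (two orange balls in its neck). Origin on the table under the pivot; x horizontally towards the mouth, z up. The clear 70 mm round bottle with a yellow band tilts 24 degrees mouth-down on a level cross pivot 150 mm high between two cheek plates (160 mm high, x -18 to 18, y +-52 mm); its rear end is 207 mm high. Its white tray: x 80 to 260, y +-60, walls 45 mm high.
- shoulder (a point): Where to tap: top of the bottle's side just behind the shoulder, at (55, 0, 163) mm in jam_stand's frame at rest; it rocks with the bottle. Pushed down it gives at about 3 N, stops rigidly 23 mm down (about 9 N), and springs back. The jolt frees the balls: tap at some 0.1 to 0.2 m/s, 8 to 18 mm down, and lift off at that speed; slow pushes fail. Each ball may need several taps.
- ball_front: Orange-coated steel mixing ball, 20 mm diameter, 33 g; origin at its centre. At the start it is caught behind the pouring lip in the neck of the bottle on jam_stand, at (112, 0, 99 mm) in that stand's frame.
- ball_back: Orange-coated steel mixing ball, 20 mm diameter, 33 g; origin at its centre. At the start it is caught behind the thread ridge in the neck of the bottle on jam_stand, at (87, 0, 109 mm) in that stand's frame.
- empty_stand: The other drain stand, fixed, same make, frame and sizes as jam_stand; its bottle's neck is empty and one ball already lies in its tray. Leave it alone.

How it is judged:
By the outcome, as a careful person would: the job done as asked, in the order asked, and still so for the second after the job is handed in, with the robot touching nothing.
It also fails if it takes over 32 s, if anything falls off the work surface, if the arm or the gripper's body presses on something with over 40 N, if the wrist force passes 120 N, or if a joint passes its speed limit or range.

## Working session

There is one attempt and no reset: what is moved stays moved. The work goes in short steps, Python scripts to look and compute and a shell command to move; the robot and the scene stay as the last step left them, time stands still between calls to the robot, and variables do not carry over. Pictures are saved under pics/ and viewed, on a budget of 10 in all, crops included, one or two more only if the job needs it, and the job is handed in when it is done.

```bash
mkdir -p pics
python3 - <<'E'
from cell import readout, eyes
import cv2, numpy as np
for n in ("scene","side"):
    im=eyes.read_camera(n); cv2.imwrite(f"pics/{n}0.png",im[:,:,::-1])
    m=eyes.camera_model(n); np.set_printoptions(precision=3,suppress=True); print(n,m)
print(readout.state())
E
```

```text
scene {'intrinsics': array([[375.505,   0.   , 320.497],
       [  0.   , 375.505, 197.39 ],
       [  0.   ,   0.   ,   1.   ]]), 'R': array([[ 0.407,  0.913, -0.015],
       [ 0.508, -0.24 , -0.827],
       [-0.759,  0.329, -0.561]]), 't': array([-229.687, -167.644, 1321.355])}
side {'intrinsics': array([[443.471,   0.   , 321.077],
       [  0.   , 443.471, 197.532],
       [  0.   ,   0.   ,   1.   ]]), 'R': array([[ 0.997, -0.077,  0.02 ],
       [-0.023, -0.528, -0.849],
       [ 0.076,  0.846, -0.528]]), 't': array([-517.624,  101.582, 1104.51 ])}
{'t': 0.1, 'joints': array([-0.106,  0.492,  1.559, -0.   ,  1.092, -0.106]), 'qvel': array([-0.   , -0.002, -0.004,  0.001,  0.   , -0.   ]), 'tau': array([  0.002, -61.362, -25.86 ,   0.069,   0.047,  -0.   ]), 'eef_pos': array([624.774,   0.058, 214.102]), 'tcp_rot': array([-3.141, -0.   ,  1.571]), 'ft_force': array([ 0.172, -0.328, -0.35 ]), 'moment': array([0.02 , 0.011, 0.01 ]), 'opening': 0.9962523634274482}
```

View pics/scene0.png

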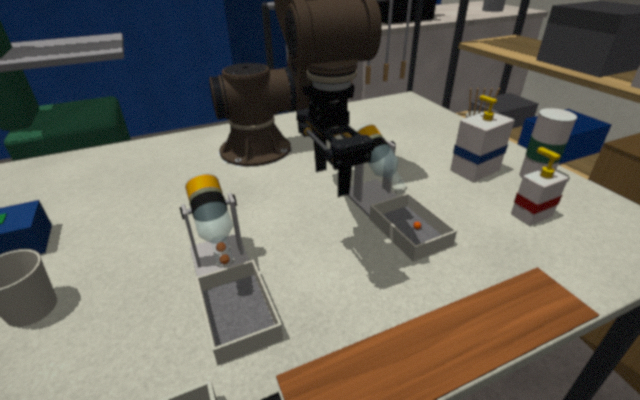

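View pics/side0.png

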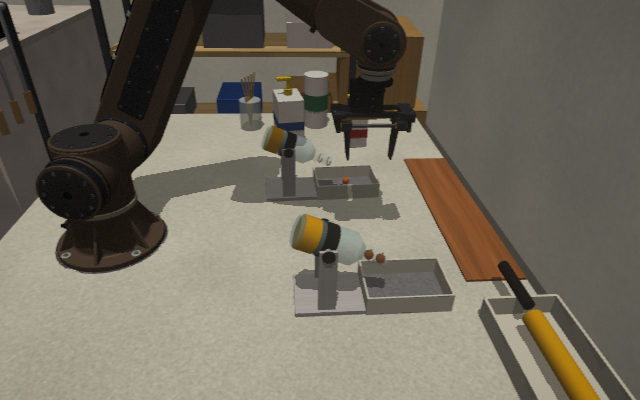

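The jammed bottle is the one at −y: balls at about (221,247) and (225,258) in scene, and (369,254) and (381,258) in side. The other tray, with one ball in it, is at scene (415,225). Next I'll crop closer and triangulate the balls.

```bash
cat > h.py <<'E'
import cv2, numpy as np
from cell import eyes
np.set_printoptions(precision=1,suppress=True)
def ray(n,p):
    m=eyes.camera_model(n); R,t=m["R"],np.array(m["t"])
    return -R.T@t, R.T@np.linalg.inv(m["intrinsics"])@np.array([*p,1.])
def plane(n,p,z):
    c,d=ray(n,p); return c+d*(z-c[2])/d[2]
def tri(p,q):
    c,d=ray("scene",p); e,f=ray("side",q)
    s=np.linalg.lstsq(np.c_[d,-f],e-c,rcond=None)[0]
    a,b=c+s[0]*d,e+s[1]*f; return (a+b)/2,np.linalg.norm(a-b)
def balls(im,roi):
    x0,y0,x1,y1=roi; c=im[y0:y1,x0:x1]; h=cv2.cvtColor(c,cv2.COLOR_RGB2HSV)
    m=cv2.inRange(h,(3,120,60),(14,255,255))
    n,_,s,ce=cv2.connectedComponentsWithStats(m)
    return [(ce[i]+[x0,y0],s[i,4]) for i in range(1,n) if s[i,4]>8]
E
python3 - <<'E'
from h import *
a=cv2.imread("pics/scene0.png")[:,:,::-1].copy(); b=cv2.imread("pics/side0.png")[:,:,::-1].copy()
print(balls(a,(180,235,290,360))); print(balls(b,(340,235,460,320)))
A=cv2.resize(a[170:365,165:295],None,fx=3,fy=3,interpolation=cv2.INTER_CUBIC)
B=cv2.resize(b[205:335,280:460],(410,296),interpolation=cv2.INTER_CUBIC)
o=np.zeros((585,800,3),np.uint8);o[:585,:390]=A;o[:296,390:800]=B
cv2.imwrite("pics/c.png",o[:,:,::-1])
E
```

```text
[(array([220.6, 246.4]), np.int32(51)), (array([224.2, 258.8]), np.int32(61))]
[(array([453.8, 245.8]), np.int32(289)), (array([368.4, 254. ]), np.int32(57)), (array([379.7, 257.9]), np.int32(61))]
```

View pics/c.png

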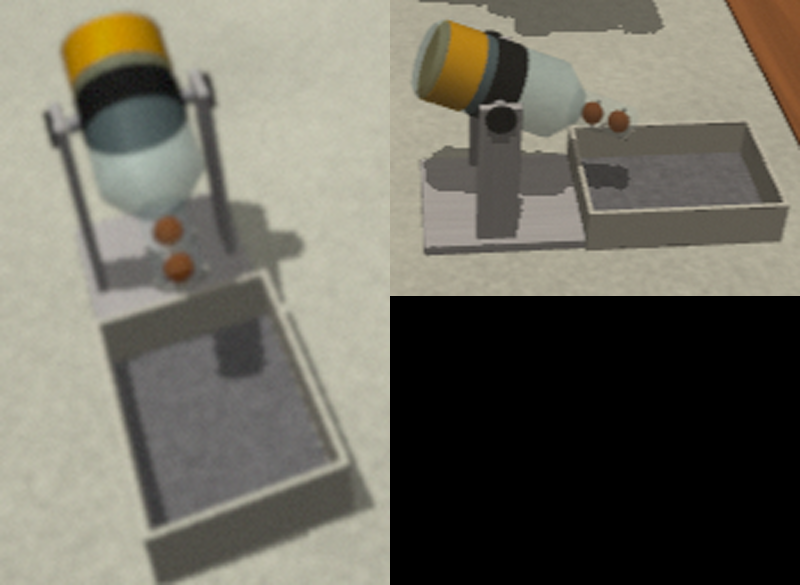

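The crop shows the tilted bottle with its tray and both balls, and all four rim corners are clear in both views. I'll fit the stand pose to the balls and rim.

Run:
```python
from h import *
P=[tri((220.6,246.4),(368.4,254.)),tri((224.2,258.8),(379.7,257.9))]
S=[(199,278.3),(254,261.7),(280,325),(214.3,349)]
D=[(366.9,298.5),(359,261.2),(437.2,259.9),(453.4,295.9)]
P+=[tri(s,d) for s,d in zip(S,D)]
M=np.array([[87,0,109],[112,0,99],[80,-60,45],[80,60,45],[260,60,45],[260,-60,45.]])
W=np.array([p[0] for p in P]); print(W,[round(p[1],1) for p in P])
def fit(M,W):
    a,b=M[:,:2]@[1,1j],W[:,:2]@[1,1j]; am,bm=a.mean(),b.mean()
    k=np.vdot(a-am,b-bm); y=np.angle(k); o=bm-np.exp(1j*y)*am; r=b-o-np.exp(1j*y)*a
    return y,o,r
y,o,r=fit(M,W); print("yaw",np.degrees(y),"o",o,"res",r)
s=o+np.exp(1j*y)*55; print("shoulder",s, "r",abs(s), W[:,2]-M[:,2])
```

```text
[[ 595.1 -226.3  110.7]
 [ 619.5 -226.2   99.1]
 [ 588.4 -280.2   40.2]
 [ 589.7 -165.8   40.9]
 [ 765.7 -168.8   41. ]
 [ 764.6 -283.4   41.5]] [np.float64(3.3), np.float64(2.7), np.float64(2.9), np.float64(2.7), np.float64(5.9), np.float64(4.5)]
yaw -0.594032001276704 o (507.33408589025805-223.62553318937353j) res [ 0.7-1.8j  0.2-1.5j  1.7+4.2j  1.7-1.3j -2.2-2.5j -2.1+2.9j]
shoulder (562.3311298984784-224.19575275925925j) r 605.3759453498217 [ 1.7  0.1 -4.8 -4.1 -4.  -3.5]
```

Heights match the given ones to within about 5 mm, so the shoulder is near (562, −225). I'll move above it, shut the claw and turn 90°, so the 180 mm body lies across the bottle and clears its rear end when that rises.

```bash
python3 -m jog '{"dp":[[-40,-11,-10],[-80,-22,-10],[-120,-33,-10],[-160,-44,-10],[-200,-55,-10],[-225,-63,-10],[-225,-63,-10],[-225,-63,-10]],"twist":[7,14,21,28,35,42,49,56],"claw":[1,1,1,1,1,1,1,1]}' && python3 -m jog '{"dp":[[0,0,0],[0,0,0],[0,0,0],[0,0,0],[0,0,10],[0,0,20],[0,0,20],[0,0,20]],"twist":[7,14,21,28,34,34,34,34],"claw":[1,1,1,1,1,1,1,1]}'
python3 - <<'E'
from h import *
from cell import readout
s=readout.state(); print(s["eef_pos"],s["tcp_rot"],s["ft_force"],s["opening"],s["t"],s["joints"])
for n in ("scene","side"): cv2.imwrite(f"pics/{n}1.png",eyes.read_camera(n)[:,:,::-1])
a=cv2.imread("pics/scene1.png");b=cv2.imread("pics/side1.png")
A=cv2.resize(a[150:345,165:295],None,fx=3,fy=3);B=cv2.resize(b[175:335,280:460],(410,364))
o=np.zeros((585,800,3),np.uint8);o[:585,:390]=A;o[:364,390:800]=B
cv2.imwrite("pics/c1.png",o)
E
```

```text
t: 0.77
eef_pos: [561.2, -226.8, 224.2]
tcp_rot: [-3.141, 0.0, 0.584]
ft_force: [0.2, -0.1, 0.6]
opening: 0.498
t: 1.43
eef_pos: [561.7, -224.8, 203.9]
tcp_rot: [-3.141, 0.001, 0.003]
ft_force: [0.4, 0.4, -0.2]
opening: 0.009
[ 561.7 -224.8  203.9] [-3.1  0.   0. ] [ 0.4  0.4 -0.2] 0.009371708704767341 1.4333 [-0.5  0.5  1.6  0.   1.   1.1]
```

View pics/c1.png

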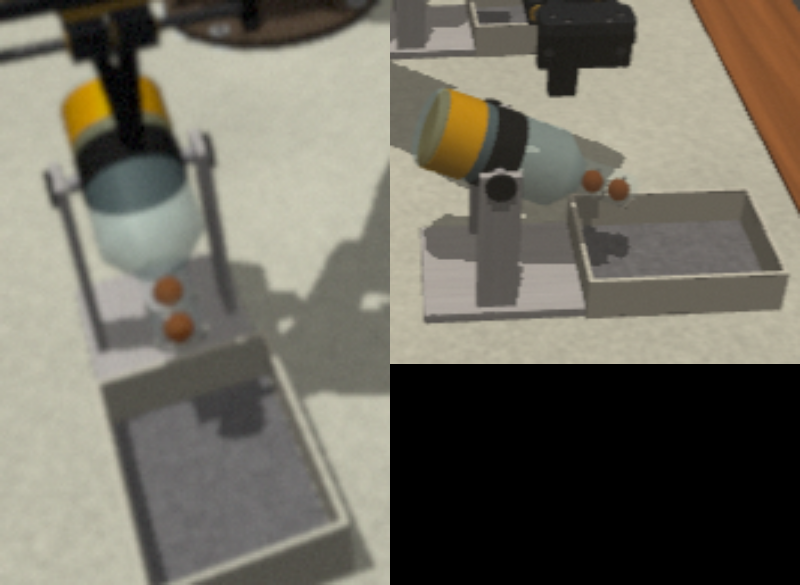

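The shut fingertip sits over the clear side behind the shoulder (side crop about (562,95)), centred on the bottle, and both balls are still in place. First tap: dip to z≈153 and lift at about 0.16 m/s.

```bash
cat > look.py <<'E'
import sys
from h import *
from cell import readout
s=readout.state(); print(s["eef_pos"],s["ft_force"],s["t"])
for n,roi in (("scene",(180,235,290,360)),("side",(340,235,445,320))):
    im=eyes.read_camera(n); cv2.imwrite(f"pics/{n}{sys.argv[1]}.png",im[:,:,::-1])
    print(n,[(c,int(k)) for c,k in balls(im,roi)])
E
python3 -m jog '{"dp":[[0,0,12],[0,0,24],[0,0,37],[0,0,50],[0,0,37],[0,0,24],[0,0,24],[0,0,24]],"twist":[0,0,0,0,0,0,0,0],"claw":[1,1,1,1,1,1,1,1]}' && python3 look.py 2
```

```text
t: 2.2
eef_pos: [562.3, -225.1, 181.2]
tcp_rot: [3.141, -0.002, 0.001]
ft_force: [-0.6, -0.0, -0.3]
opening: 0.002
[ 562.3 -225.1  181.2] [-0.6 -0.  -0.3] 2.2
scene [(array([229.7, 285.2]), 69), (array([245.1, 331.5]), 60)]
side [(array([436.6, 284.8]), 68), (array([372.9, 287.3]), 69)]
```

One tap seems to have moved both balls. I'll lift away and check.

```bash
python3 -m jog '{"dp":[[0,0,-20],[0,0,-50],[0,0,-80],[0,0,-80],[0,0,-80],[0,0,-80],[0,0,-80],[0,0,-80]],"twist":[0,0,0,0,0,0,0,0],"claw":[1,1,1,1,1,1,1,1]}' && python3 look.py 3 && python3 -m jog '{"dp":[[0,0,0],[0,0,0],[0,0,0],[0,0,0],[0,0,0],[0,0,0],[0,0,0],[0,0,0]],"twist":[0,0,0,0,0,0,0,0],"claw":[1,1,1,1,1,1,1,1]}' && python3 look.py 4
python3 - <<'E'
import cv2,numpy as np
a=cv2.imread("pics/scene4.png");b=cv2.imread("pics/side4.png")
A=cv2.resize(a[170:365,165:295],None,fx=3,fy=3);B=cv2.resize(b[175:335,280:460],(410,364))
o=np.zeros((585,800,3),np.uint8);o[:585,:390]=A;o[:364,390:800]=B
cv2.imwrite("pics/c4.png",o)
E
```

```text
t: 2.97
eef_pos: [561.6, -224.8, 259.3]
tcp_rot: [-3.141, 0.002, 0.0]
ft_force: [0.4, 0.4, 0.1]
opening: 0.002
[ 561.6 -224.8  259.3] [0.4 0.4 0.1] 2.9667
scene [(array([229.3, 285.1]), 75)]
side [(array([437.2, 284.9]), 67), (array([372.9, 287.3]), 69)]
t: 3.73
eef_pos: [562.0, -225.0, 260.7]
tcp_rot: [3.142, -0.0, 0.0]
ft_force: [-0.1, 0.3, -0.9]
opening: 0.006
[ 562.  -225.   260.7] [-0.1  0.3 -0.9] 3.7333
scene [(array([229.4, 285. ]), 75)]
side [(array([437.2, 284.9]), 67), (array([372.9, 287.3]), 69)]
```

View pics/c4.png

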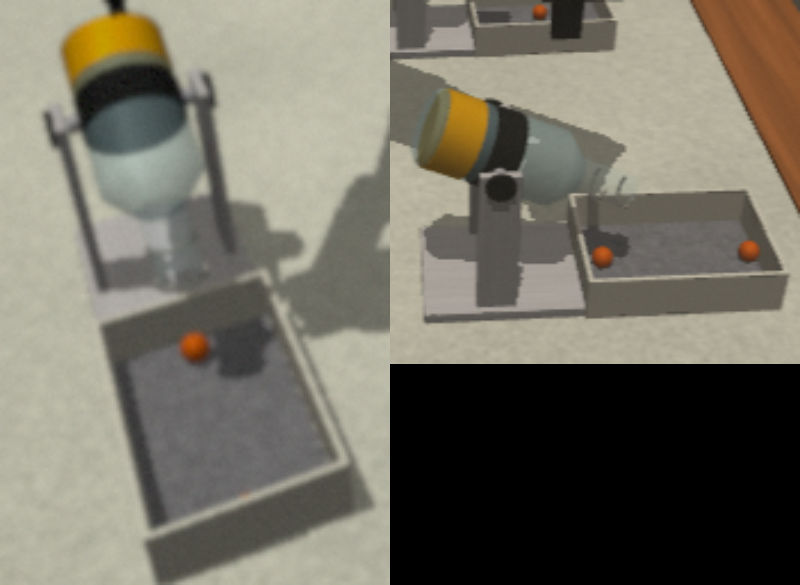

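Both balls lie still in the tray, at side (373,287) and (437,285). The second is mostly hidden behind the far wall in the scene view. The neck is empty, the bottle is back at rest, and the hand is about 95 mm above it. Handing in.

```bash
python3 -c "
from cell import job_done; print(job_done())"
```

```text
the job is handed in; nothing more can be done
None
```

Both orange balls are in the white tray under the jammed bottle's mouth, and I've handed the job in. It took one tap, commanded at about 0.15 m/s down to z≈154 mm and lifted off at the same speed. I then raised the hand about 95 mm clear of the bottle.

- **Last checks:** the side view shows both balls in the tray. Their pixel positions did not change over the last 0.75 s. The neck is empty and the bottle is back at rest. The wrist force was about 1 N or less, which is sensor noise. The clock read 3.7 s of the 32 s allowed.
- **Less certain:** in the last scene-camera picture the far tray wall hides nearly all of one ball, so that ball's final position rests on the side view alone. I measured the tray rim about 4 to 5 mm lower than its given height, while the ball heights agreed within 2 mm, so I relied mainly on the balls.
- **Not measured:** I did not measure the tap's actual depth or its peak force.
- **Other bottle:** I sent no move near it or its stand.

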